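# Hold the belt grinder's spring-return key switch at jog

### The job

Take the red-headed key out of the wooden block and put it fully home in the lock of the grinder's control box: the wafers inside are sticky, so push only lightly and wiggle the key with small twists to work it past them, never force it. Then turn it a quarter turn clockwise (seen from above) against its return spring to the jog position and keep it turned: the program finishes with the key still gripped and held there, while I check how the belt tracks. Leave the emergency stop, the speed knob, the blue key and everything else on the bench alone.

Things in the scene. Friction and masses are not known exactly. Their poses are not given: they have to be found in the camera images.
- red_key_bow (a point): centre of the right key's red plastic head, 36 wide (its x) x 10 thick (its y) x 32 mm tall (z). Below the head: steel stem 11 mm across, 10 long, then a round shoulder 22 across, 4 thick (underside 30 mm below this point), a round neck 6 across, 17 long, and the bit. The key stands tip down, is 75 mm long, about 70 g, and the same both ways round (half a turn about z)
- red_key_tip (a point): centre of the flat end face of the red key's double bit, 59 mm below the head's centre, same axes; the bit is 18 wide (x) x 6 thick (y) x 12 mm tall, with no chamfer
- key_block: fixed wooden block, 210 (its x) x 70 (y) x 45 mm tall, origin under its centre. Two slots 22 x 10 mm, 36 deep, 35 mm either side of its centre along x; a key stands loosely in each, shoulder on the block's top, width along the block's x, head centred 75 mm above the bench; which is which varies. Punches up to 60 mm tall stand at both ends, 90 mm from the centre
- blue_key_bow (a point): centre of the blue head of the other key, same shape, to be left in its slot
- control_box: fixed grey steel control box, 180 (its x) x 270 (y) x 85 mm tall, origin under its centre; on top the lock barrel, the red emergency stop on a yellow base (at x -30, y -90 mm, under 40 mm tall) and the black speed knob (at x 35, y 5 mm, under 40 mm tall)
- keyhole (a point): centre of the keyhole in the brass face of the lock barrel (steel ring 48 mm across, face 97 mm above the bench, 12 above the box; at x -30, y 75 mm of the box). z points up; the key enters straight down, its width along this x, either way round. Fixed bow-tie hole with rounded edges, 20.5 long (x), 9 mm wide at the waist, wider at the ends: the bit can twist about 25 degrees either way
- wafers (a point): point on the lock's axis 5.5 mm below the face: top of the upper of two sticky wafers; the lower one's top is 10 mm below the face. Each is a disc with a slot 9 x 20.5 mm that turns about the axis (up to 26 degrees either way, 0.03 N m friction, stays where left). They stand 17 to 26 degrees askew, one to each side; the bit passes only if twisted to within about 9 degrees of the wafer
- core (a point): point on the lock's axis 17 mm below the face: top of the switch core, with a slot 8 x 20.5 mm along the keyhole's x. Fully home, the key's shoulder lies on the barrel's face, its tip 29 mm below it and its head's centre 30 mm above it; the bit is then below the wafers, in the core, and only then can the key be turned
- switch (a joint): angle of the switch core, rad: 0 at rest, growing as the key turns it clockwise seen from above, end stop at 1.62 (93 degrees). A spring turns it back when let go (0.035 N m at rest, 0.09 N m at a quarter turn). The bit has about 6 degrees of play in the core, so the key must turn that much farther than the core
- estop (a joint): emergency stop button, m pressed: 0 out, 0.006 fully down
- speed_knob (a joint): speed knob, rad; it is set somewhere between 1.2 and 1.6 and stays there unless touched
- hex_key: loose black hex key, 75 x 29 x 6 mm, lying on the control box, behind the knob
- knife_blank: loose steel knife blank, 245 x 26 x 4 mm, on the bench beyond the block
- scale_lower: dark wooden handle scale, 130 x 38 x 9 mm, on the bench to the left
- scale_upper: an equal handle scale lying crosswise on the first
- wrench: steel wrench lying on the bench to the right
- whetstone: grey whetstone, 150 x 50 x 25 mm, on the bench to the right, nearer than the control box
- pin_jar: small amber jar with a steel cap, 56 mm across, 70 mm tall, on the bench at the far left
Mind the look-alikes: they are no part of the job. Several things look just like the key_block: the one meant starts farthest from the robot's base.

How it is judged:
On the way, in this order (a step that is already met when the one before it is completed fails the run):
1. the red key is gripped and clear of the block (z of red_key_tip in the frame of key_block above 0.048 m and contact force between the fingers and red_key above 1 N), for 0.1 s.
2. the red key is fully home in the lock, not yet turned (z of red_key_tip in the frame of keyhole below -0.0265 m and horizontal distance between red_key_tip and keyhole below 0.004 m and value of joint switch below 0.35 rad), for 0.1 s.
At the end, for the whole second after the job is handed in: The red key is fully home in the lock (tip at least 25.5 mm below the keyhole's face, within 4 mm of its axis, upright within 0.12 rad), turned so that the switch stands beyond 1.40 rad (80 degrees) and at rest, and is still gripped by the fingers; the blue key stands in its slot (value of joint switch above 1.4 rad and velocity of joint switch between -0.2 and 0.2 rad/s and z of red_key_tip in the frame of keyhole below -0.0255 m and horizontal distance between red_key_tip and keyhole below 0.004 m and angle between red_key_bow's own z axis and vertical below 0.12 rad and contact force between the fingers and red_key above 1 N and z of blue_key_bow in the frame of key_block below 0.08 m); the arm keeps its last pose, push and grip.
It fails at once if the red key is forced: pressed on the lock with more than 45 N before it is turned (contact force between red_key and control_box above 45 N and value of joint switch below 0.3 rad).
It fails at once if the emergency stop is pressed (value of joint estop above 0.003 m).
It fails at once if the speed setting is changed (value of joint speed_knob below 1.05 rad or value of joint speed_knob above 1.75 rad).
It fails at once if the blue key is taken or another loose thing is moved (over 20 mm) (distance of any of blue_key_bow, hex_key, knife_blank, scale_lower, scale_upper, wrench, whetstone, pin_jar from where it was at the start of the episode above 0.02 m).
It also fails if it takes over 51 s, if anything falls off the work surface, if the arm or the gripper's body presses on something with over 40 N, if the wrist force passes 120 N, or if a joint passes its speed limit or range.

### The arm

A 6-joint arm with a two-finger parallel gripper is mounted at the origin on the work surface. World frame = base frame: x ahead of the robot, y to its left, z up, the work surface at z = 0. Lengths are in m, angles in rad, forces in N, time in s.
With the tool pointing down it reaches from about 0.225 to 0.875 m from the base axis. Payload 3.4 kg.
Tool frame: the origin (TCP) lies between the finger pads; the fingertips stand 14 mm ahead of it and the grasp point (between the pads) lies 5 mm behind it; z points along the fingers, y is the direction in which the jaws open and shut (so a half turn about z gives the same grasp; the last joint's range is limited). The gripper opens to 85 mm and grips with 20 to 120 N. Pads are 22 mm wide; open, the fingers measure 114 mm over their backs; the gripper's body (76 mm by 85 mm) begins 54 mm behind the grasp point. The pads swing forward as they close: fully open they stand 13 mm farther back than shut.
Start: joints at [-1.243, 0.276, 1.505, -0, 1.361, -0.121], TCP at [0.249, -0.518, 0.245] pointing down, gripper open.
Joint ranges: [-2.89, 2.89], [-0.75, 2.08], [0.22, 2.7], [-1.18, 4.32], [0.11, 2.71], [-2.7, 2.7]. Speed limits (rad/s): [2.57, 2.57, 3.14, 3.14, 3.14, 3.14].

### API

Orientations are given as a unit quaternion [w, x, y, z].
In Python, from rig import manip, get_image, job gives the robot as it stands. The module is installed in compiled form; this text tells all that it offers.
- The arm moves only by the tool step_arm, never from a script. Its argument "moves" is one flat list of numbers, 5 for each row, row after row: the shift along the tool's x, y, z as a fraction of full scale, then the turn about the tool's z as a fraction of full scale, then the gripper's target within -1 to 1 (shut at 1, half-way at 0, fully open at -1). In form: [dx, dy, dz, twist, hand, dx, dy, dz, twist, hand, ...]. A call has 1 to 5 rows; each row is the pose to reach, as a shift and turn from the pose commanded when the call began, along the tool's axes at that moment, turning the shorter way round; what a row does not reach only later rows make up. Full scale, the value 1, is 500 mm for a shift and pi rad for a turn. A row lasts 1/10 s, in which the tool goes at most 50 mm and 8.59 degrees, less where a joint would pass 70% of its speed; a pose out of reach is approached as far as the arm can. A call with a number of a shift or a turn outside -1 to 1 is refused whole. A call with a gripper value outside its range is refused whole. The fingers move at their own pace and stop on an object; "force" is the grip in N (left out, the last holds). Time passes only in rows, so rows that repeat a pose let the fingers close. It gives the time, the measured TCP pose, the force and the opening at its end, in the units of the state.
- manip.get_state(): the state, without advancing time (a new reading comes with each control period).
- get_image(name): name is "scene" or "top" or "wrist"; returns a dict with "frame" (420x560x3 uint8, blue, green, red), "fx", "fy", "cx", "cy" (pixels), "k1" (the pictures are not rectified: a ray, as slopes to the right and down, at radius r is drawn at 1 + k1 r^2 times it, then the intrinsics apply), "rvec" (rotation vector, rad) and "tvec" (3), from world to camera coordinates, as OpenCV has them; the wrist camera has in their place "T_tool_cam" (4x4, takes a point from camera to tool coordinates, whose origin is the TCP and whose axes are the flange's). Camera axes: x right, y down, z forward; pixel columns grow to the right and rows downward; lengths in m; the calibration is good to about 2 mm. A picture is of the moment at which its call begins: read the wrist's pose just before it. There is no depth.
- job.sign_off(): hands the job in, once; it reports no verdict.
The state is a dict: "clock": time; "qpos": joint angles; "qd": joint speeds; "effort": joint torques, N m; "position": TCP position; "ee_rot": TCP orientation; "contact_force": force on the tool from outside, world axes, zero at the start; "moment": the same for the moment, N m; "width": finger opening in m.
Only numpy, scipy, OpenCV 4.12 (cv2) and the standard library are available. Lean on these libraries where they do the work, as an engineer would, in place of code of your own. Each camera call takes 0.05 s, during which the arm holds its last target. There are 200 camera calls.

## Working session

There is one attempt and no reset: what is moved stays moved. The work goes in short steps, Python scripts to look and compute and a tool call to move; the robot and the scene stay as the last step left them, time stands still between calls to the robot, and variables do not carry over. Pictures are saved under pics/ and viewed, about 8 in all and at most 12, crops included, and the job is handed in when it is done.

Besides the shell and the picture viewer there is one more tool, called after "Request:" as name(argument=value, ...), one argument or row to a line, values as JSON. step_arm: Moves the arm, as the interface text tells. Its arguments: {"type":"object","properties":{"moves":{"type":"array","items":{"type":"number","minimum":-1,"maximum":1}},"force":{"type":"number"}},"required":["moves"]}

```bash
mkdir -p pics; cat > h.py <<'E'
import numpy as np, cv2
from rig import manip, get_image, job
from scipy.spatial.transform import Rotation as R
def pose():
    s=manip.get_state(); q=s["ee_rot"]; return np.array(s["position"]), R.from_quat([q[1],q[2],q[3],q[0]]).as_matrix(), s
def grab(name,fn=None):
    p,Rm,s=pose(); im=get_image(name)
    if name=="wrist":
        T=np.eye(4);T[:3,:3]=Rm;T[:3,3]=p; C=T@np.array(im["T_tool_cam"]); im["Rc"]=C[:3,:3]; im["o"]=C[:3,3]
    else:
        Rw=cv2.Rodrigues(np.array(im["rvec"],float))[0]; im["Rc"]=Rw.T; im["o"]=-Rw.T@np.array(im["tvec"],float).ravel()
    if fn: cv2.imwrite("pics/"+fn+".png",im["frame"]); 
    import pickle; pickle.dump(im,open("pics/"+(fn or name)+".pkl","wb"))
    return im
def load(fn):
    import pickle; return pickle.load(open("pics/"+fn+".pkl","rb"))
def onz(im,uv,z):
    K=np.array([[im["fx"],0,im["cx"]],[0,im["fy"],im["cy"]],[0,0,1.]])
    n=cv2.undistortPoints(np.array(uv,float).reshape(-1,1,2),K,np.array([im["k1"],0,0,0,0.])).reshape(-1,2)
    d=np.c_[n,np.ones(len(n))]@im["Rc"].T
    return im["o"]+d*((z-im["o"][2])/d[:,2])[:,None]
def px(im,P):
    K=np.array([[im["fx"],0,im["cx"]],[0,im["fy"],im["cy"]],[0,0,1.]])
    Rw=im["Rc"].T; 
    return cv2.projectPoints(np.array(P,float).reshape(-1,1,3),cv2.Rodrigues(Rw)[0],-Rw@im["o"],K,np.array([im["k1"],0,0,0,0.]))[0].reshape(-1,2)
E
python3 - <<'E'
from h import *
a=grab("scene","s0");b=grab("top","t0");
cv2.imwrite("pics/st0.png",np.hstack([cv2.resize(a["frame"],(800,600))]))
print(a["o"],b["o"],pose()[2])
E
```

```text
[1.12117651 1.00748166 1.26756912] [ 0.41508054 -0.03550844  1.38136095] {'clock': 0.1, 'qpos': array([-1.24298406e+00,  2.76546238e-01,  1.50601966e+00,  2.51357047e-05,
        1.36070992e+00, -1.20977341e-01]), 'qd': array([-1.31326361e-03, -1.96339607e-03, -2.33267342e-03, -1.20212865e-03,
        3.50298650e-05, -1.34822512e-04]), 'effort': array([ 1.00248206e-03, -4.17699516e+01, -2.46405888e+01, -2.51801948e-04,
        5.82948749e-03,  1.60524769e-05]), 'position': array([ 0.24934553, -0.51761867,  0.24451271]), 'ee_rot': array([-8.38353856e-04,  9.74929191e-01,  2.22513738e-01, -7.46555267e-05]), 'contact_force': array([ 1.4636991 ,  0.29546354, -0.83467574]), 'moment': array([-0.04181987,  0.03229974, -0.00154759]), 'width': 0.08561313186182509}
```

View pics/st0.png

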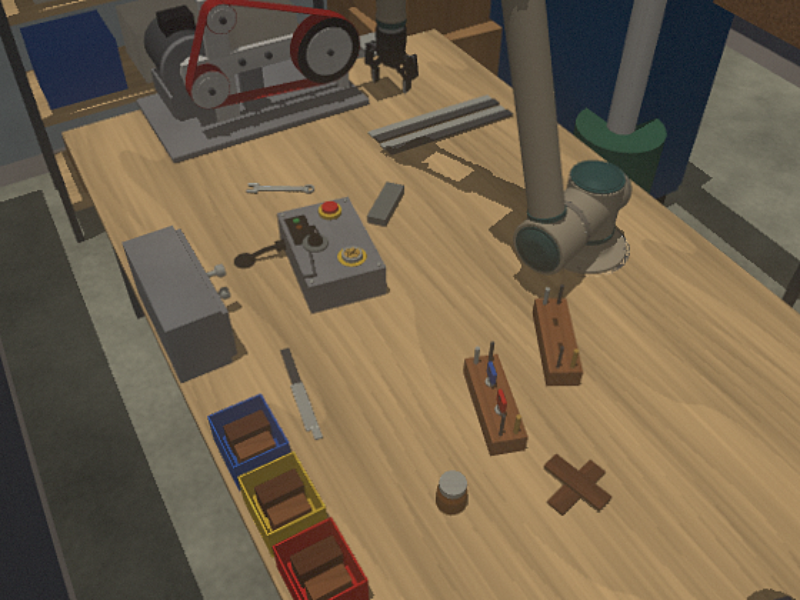

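View pics/t0.png

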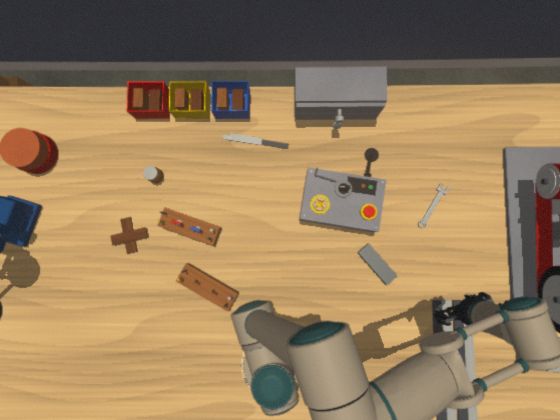

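The candidates in the top view are the block at (190,227), which holds both keys, and an empty look-alike at (207,287). The base is near (270,385), so the block at (190,227) is farther and is the one meant. On it the red head is near (173,223) and the blue near (200,230). The lock looks like the yellow/brass round at (319,204), and the e-stop is at (369,212).

```bash
python3 - <<'E'
from h import *
b=load("t0");a=load("s0")
def masks(f):
    h=cv2.cvtColor(f,cv2.COLOR_BGR2HSV); H,S,V=cv2.split(h)
    return {"red":((H<6)|(H>174))&(S>150)&(V>70),"blue":(H>105)&(H<130)&(S>110)&(V>50),"yel":(H>18)&(H<33)&(S>150)&(V>110)}
for n,im in(("top",b),("scene",a)):
    for k,m in masks(im["frame"]).items():
        c,l,st,ce=cv2.connectedComponentsWithStats(m.astype(np.uint8))
        for i in range(1,c):
            if 5<st[i,4]<600:
                z=.075 if k in("red","blue") else .097
                print(n,k,st[i],ce[i].round(1),onz(im,ce[i],z)[0].round(4))
c1=cv2.resize(b["frame"][190:260,150:230],(400,350),interpolation=cv2.INTER_CUBIC)
c2=cv2.resize(b["frame"][165:235,295:390],(400,295),interpolation=cv2.INTER_CUBIC)
c3=cv2.resize(a["frame"][235:325,315:380],(280,388),interpolation=cv2.INTER_CUBIC)
cv=np.zeros((600,800,3),np.uint8);cv[:350,:400]=c1;cv[:295,400:]=c2;cv[350-150:350-150+388,500:780]=0;cv[300:300+295,400:400+212]=cv2.resize(c3,(212,295))
cv2.imwrite("pics/crop1.png",cv)
E
```

```text
top red [ 30 133  27  40 316] [ 47.1 156.1] [0.7222 0.8003 0.075 ]
top red [555 164   5   7  18] [557.8 165.9] [ 0.6859 -0.9537  0.075 ]
top red [553 190   7   9  31] [557.2 195.3] [ 0.5864 -0.9457  0.075 ]
top red [364 207  10  10  79] [368.7 211.3] [ 0.5307 -0.3213  0.075 ]
top red [172 220   9   5  22] [176.1 222.1] [0.4915 0.3398 0.075 ]
top blue [211  81  38  32 482] [229.8  92.1] [0.9538 0.1612 0.075 ]
top blue [235 110   6   1   6] [237.5 110. ] [0.8886 0.133  0.075 ]
top blue [ 19 222   4   3   6] [ 20.7 222.5] [0.4886 0.8773 0.075 ]
top blue [191 227   9   4  17] [194.8 228.7] [0.4689 0.2746 0.075 ]
top blue [  0 244   4   5   9] [  1.4 245.4] [0.4096 0.9375 0.075 ]
top yel [168  81  39  35 290] [187.   96.7] [0.9286 0.3073 0.097 ]
top yel [188  91   3   8  17] [189.2  94.6] [0.9362 0.3    0.097 ]
top yel [174 117  12   2  12] [179.5 117.9] [0.8528 0.3318 0.097 ]
top yel [311 195  18  19 115] [319.5 204. ] [ 0.5529 -0.152   0.097 ]
top yel [316 199   9  10  69] [319.9 203.5] [ 0.5548 -0.1533  0.097 ]
top yel [360 204  17  16  91] [367.5 212.2] [ 0.5258 -0.3123  0.097 ]
top y
[... 2356 characters left out ...]
blue [152 287   4   3   6] [153.8 287.8] [0.9679 0.0943 0.075 ]
scene blue [146 290  46  38 151] [161.2 312.5] [0.98   0.1779 0.075 ]
scene blue [154 315   4   7   7] [155.7 318. ] [0.9986 0.1867 0.075 ]
scene blue [186 320   8   4   8] [189.5 321.5] [0.9267 0.2391 0.075 ]
scene blue [158 323  11  20  41] [163.5 332.5] [0.9973 0.2368 0.075 ]
scene yel [223 143  16   9  50] [230.3 148.4] [ 0.5357 -0.3074  0.097 ]
scene yel [249 174   3   5   8] [249.9 176.1] [ 0.5435 -0.1511  0.097 ]
scene yel [236 175  21  11  62] [246.  181.3] [ 0.5657 -0.1357  0.097 ]
scene yel [244 178   4   2   6] [245.5 178.7] [ 0.5613 -0.1473  0.097 ]
scene yel [166 316  62  59 395] [196.4 349.1] [0.9473 0.3333 0.097 ]
```

View pics/crop1.png

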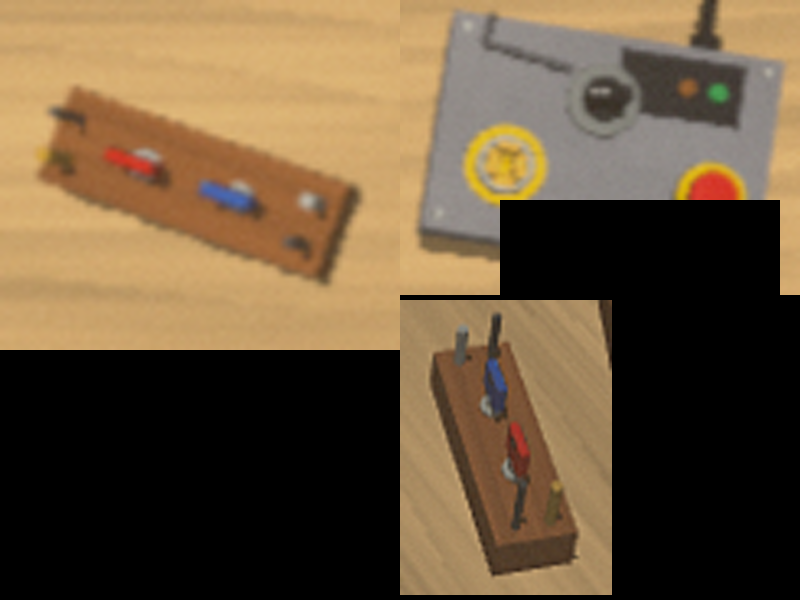

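Crops confirm it: the farther block holds the red key at its left slot (top crop (133,162)), blue at (228,195), and punches stand at the ends. The lock is the yellow ring with the brass face at (505,165) in the crop. I'm moving to hover over the red key.

Request:
step_arm(
  moves=[0.318,-0.36,0,0,-1,0.318,-0.36,0,0,-1,0.318,-0.36,0,0,-1,0.318,-0.36,0,0,-1,0.318,-0.36,0,0,-1],
)

```text
clock: 0.6
position: [0.3145, -0.284, 0.2449]
ee_rot: [-0.001, 0.975, 0.223, 0.0]
contact_force: [0.9, 1.0, 0.8]
width: 0.0849
```

Request:
step_arm(
  moves=[0.318,-0.36,0,0,-1,0.318,-0.36,0,0,-1,0.318,-0.36,0,0,-1,0.318,-0.36,0,0,-1,0.318,-0.36,0,0,-1],
)

```text
clock: 1.1
position: [0.3795, -0.0532, 0.2452]
ee_rot: [-0.0, 0.975, 0.223, 0.0]
contact_force: [1.1, -1.4, -0.7]
width: 0.0852
```

Request:
step_arm(
  moves=[0.318,-0.36,0,0,-1,0.318,-0.36,0,0,-1,0.318,-0.36,0,0,-1,0.318,-0.36,0,0,-1,0.318,-0.36,0,0,-1],
)

```text
clock: 1.6
position: [0.445, 0.1782, 0.245]
ee_rot: [-0.0, 0.975, 0.223, 0.0]
contact_force: [0.5, -0.7, -0.3]
width: 0.0852
```

Request:
step_arm(
  moves=[0.224,-0.254,0.04,-0.246,-1,0.224,-0.254,0.04,-0.246,-1,0.224,-0.254,0.04,-0.246,-1,0.224,-0.254,0.04,-0.246,-1,0.224,-0.254,0.04,-0.246,-1],
)

```text
clock: 2.1
position: [0.4909, 0.3416, 0.2234]
ee_rot: [-0.001, 0.823, 0.568, -0.001]
contact_force: [-0.4, 0.1, -0.2]
width: 0.0852
```

```bash
python3 - <<'E'
from h import *
a=grab("wrist","w1"); p,Rm,s=pose()
print(p,np.degrees(np.arctan2(Rm[1,0],Rm[0,0])),s["qpos"].round(3)); print(np.array(a["T_tool_cam"]).round(3),a["fx"],a["k1"])
H,S,V=cv2.split(cv2.cvtColor(a["frame"],cv2.COLOR_BGR2HSV))
for n,m in(("red",((H<6)|(H>174))&(S>150)&(V>60)),("blue",(H>105)&(H<130)&(S>110)&(V>40))):
    c,l,st,ce=cv2.connectedComponentsWithStats(m.astype(np.uint8))
    for i in range(1,c):
        if st[i,4]>150: print(n,st[i],ce[i].round(1),onz(a,ce[i],.091)[0].round(4))
E
```

```text
[0.4905056  0.3400484  0.22375386] 69.39494649376023 [0.49  0.322 1.492 0.    1.33  0.849]
[[ 0.    -0.961 -0.278  0.07 ]
 [ 1.     0.    -0.    -0.001]
 [ 0.    -0.278  0.961 -0.129]
 [ 0.     0.     0.     1.   ]] 325.4315130441633 -0.06986257503715737
red [280 188  13  47 513] [285.7 211.4] [0.4929 0.3395 0.091 ]
blue [282 260  12  47 451] [287.5 282.7] [0.4713 0.2772 0.091 ]
```

View pics/w1.png

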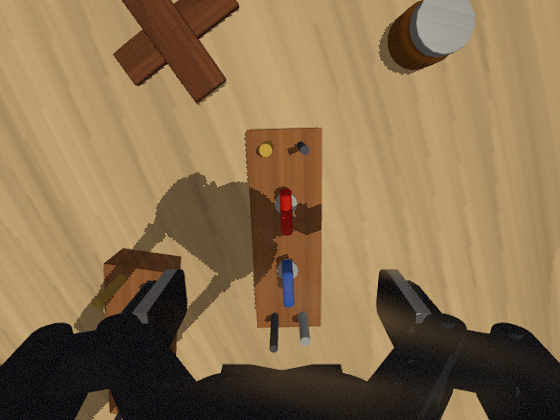

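The wrist view shows the red head at columns 280–293, rows 188–235, and the blue head below it at (287,283). The block spans (247,128) to (320,327) and the fingers straddle it symmetrically. Next I refine yaw and centre from the block corners and the head tops.

```bash
python3 - <<'E'
from h import *
a=load("w1"); f=a["frame"]
H,S,V=cv2.split(cv2.cvtColor(f,cv2.COLOR_BGR2HSV))
# block top edges by row: brown mask extents
m=((H>4)&(H<14)&(S>110)).astype(np.uint8)
for r in (132,140,170,300,310,320): 
    x=np.where(m[r,200:360])[0]+200; print(r,x.min(),x.max())
c=onz(a,[(247,129),(322,128),(320,326),(258,328)],.045); print(c.round(4), c.mean(0).round(4))
for (i,j) in((0,3),(1,2)):
    d=c[i]-c[j]; print(np.linalg.norm(d[:2]).round(4),np.degrees(np.arctan2(d[1],d[0])))
for n,mm,r0,r1 in(("red",((H<6)|(H>174))&(S>150)&(V>60),188,236),("blue",(H>105)&(H<130)&(S>110)&(V>40),260,308)):
    P=[]
    for r in range(r0,r1):
        x=np.where(mm[r,270:305])[0]+270
        if len(x): P.append((x.min()+x.max())/2*1.0); 
        if r%4==0: print(n,r,x.min(),x.max(),V[r,x].mean().round())
E
```

```text
132 246 319
140 250 320
170 248 318
300 257 317
310 257 319
320 257 319
[[0.4833 0.4135 0.045 ]
 [0.548  0.39   0.045 ]
 [0.4785 0.1919 0.045 ]
 [0.4138 0.2137 0.045 ]] [0.4809 0.3022 0.045 ]
0.2116 70.8063113655315
0.2099 70.67490870150974
red 188 283 287 87.0
red 192 280 290 92.0
red 196 280 290 155.0
red 200 280 290 170.0
red 204 280 290 169.0
red 208 280 291 168.0
red 212 281 291 98.0
red 216 281 291 94.0
red 220 281 291 97.0
red 224 281 292 96.0
red 228 281 292 98.0
red 232 281 291 98.0
blue 260 284 290 78.0
blue 264 282 291 79.0
blue 268 282 291 77.0
blue 272 282 291 94.0
blue 276 282 292 140.0
blue 280 283 292 142.0
blue 284 283 292 141.0
blue 288 284 292 143.0
blue 292 284 292 143.0
blue 296 284 292 143.0
blue 300 284 293 142.0
blue 304 284 293 143.0
```

```bash
cat >> h.py <<'E'
def rel(P,yaw,base=None):
    p,Rm,s=pose(); cy=np.degrees(np.arctan2(Rm[1,0],Rm[0,0])); d=Rm.T@(np.array(P)-p)
    t=-(yaw-cy); t=(t+180)%360-180
    print("cur",p.round(4),"yaw",cy.round(2),"rel",(d/.5).round(4),"twist",round(t/180,4),"mm",(d*1e3).round(1),"deg",round(t,2),"rotvec tilt",Rm[:2,2].round(4))
E
python3 - <<'E'
from h import *
a=load("w1"); k=np.array([.4925,.3352]); u=np.array([.3305,.9438])
for r in(215,222,230): print(onz(a,[(281.5+291.5)/2+ (r-222)*.03,r],.091)[0][:2]-k, )
for r in (215,222,230):
    d=onz(a,[286.4+(r-222)*.03,r],.091)[0][:2]-k; print("along",d@u,"lat",d@[u[1],-u[0]])
print(px(a,[[*(k-.018*u),.091],[*(k+.018*u),.091],[*(k+.018*u),.059],[*k,.045]]))
rel([.4925,.3352,.072],70.7)
E
```

```text
[-0.00020181  0.00115572]
[-0.00217988 -0.00463378]
[-0.00447112 -0.01134092]
along 0.0010261592904782537 lat -0.00065590961787626
along -0.005091702543966877 lat -0.000609909271759791
along -0.01217914458604529 lat -0.0005562853654643884
[[287.43561929 236.46842718]
 [286.54617703 195.09526365]
 [286.06049476 187.60083816]
 [286.28078321 203.06099826]]
cur [0.4905 0.34   0.2238] yaw 69.39 rel [-0.0072  0.0076  0.3035] twist -0.0073 mm [ -3.6   3.8 151.8] deg -1.31 rotvec tilt [-0.0019 -0.001 ]
```

Request:
step_arm(
  moves=[-0.007,0.007,0.1,-0.007,-1,-0.007,0.007,0.15,-0.007,-1,-0.007,0.007,0.2,-0.007,-1,-0.007,0.007,0.25,-0.007,-1,-0.007,0.007,0.303,-0.007,-1],
)

```text
clock: 2.65
position: [0.4926, 0.3333, 0.0729]
ee_rot: [0.0, 0.82, 0.572, -0.0]
contact_force: [0.4, 0.8, -0.1]
width: 0.0852
```

Request:
step_arm(
  moves=[0,0,0,0,1,0,0,0,0,1,0,0,0,0,1,0,0,0,0,1,0,0,0,0,1],
  force=50,
)

```text
clock: 3.15
position: [0.4934, 0.3342, 0.0751]
ee_rot: [0.0, 0.819, 0.573, 0.001]
contact_force: [0.5, -0.4, 0.2]
width: 0.0124
```

Request:
step_arm(
  moves=[0,0,0,0,1,0,0,0,0,1,0,0,0,0,1],
)

```text
clock: 3.45
position: [0.4933, 0.3342, 0.0749]
ee_rot: [0.0, 0.819, 0.573, 0.001]
contact_force: [-0.1, -0.4, 6.1]
width: 0.0095
```

Request:
step_arm(
  moves=[0,0,-0.03,0,1,0,0,-0.09,0,1,0,0,-0.16,0,1,0,0,-0.23,0,1,0,0,-0.27,0,1],
)

```text
clock: 3.95
position: [0.4936, 0.3343, 0.2117]
ee_rot: [0.0, 0.819, 0.573, 0.002]
contact_force: [-0.8, 1.1, -0.4]
width: 0.0092
```

```bash
python3 - <<'E'
from h import *
rel([.5535,-.152,.21],170.7); print(pose()[2]["qpos"],pose()[2]["width"])
b=load("t0");H,S,V=cv2.split(cv2.cvtColor(b["frame"],cv2.COLOR_BGR2HSV))
# box corners: grey top in top view
m=((S<45)&(V>80)&(V<190)).astype(np.uint8)[160:240,290:395]
c,l,st,ce=cv2.connectedComponentsWithStats(m); i=1+st[1:,4].argmax(); 
cn=max(cv2.findContours((l==i).astype(np.uint8),0,2)[0],key=cv2.contourArea)
rc=cv2.minAreaRect(cn); bx=cv2.boxPoints(rc)+[290,160]; P=onz(b,bx,.085); print(bx,P.round(4))
for i in range(4): d=P[(i+1)%4]-P[i]; print(np.linalg.norm(d).round(4),np.degrees(np.arctan2(d[1],d[0])))
E
```

```text
cur [0.4936 0.3343 0.2117] yaw 69.95 rel [-0.8726  0.4461  0.0021] twist -0.5597 mm [-436.3  223.     1.1] deg -100.75 rotvec tilt [0.0035 0.0017]
[ 4.78798898e-01  3.25469912e-01  1.51727672e+00 -1.53888641e-04
  1.29497726e+00  8.28821730e-01] 0.009151137896904605
[[299.22543716 220.03468323]
 [307.4335289  166.68207979]
 [385.88439941 178.75144958]
 [377.67630005 232.10404968]] [[ 0.4993 -0.0841  0.085 ]
 [ 0.6834 -0.1125  0.085 ]
 [ 0.6413 -0.379   0.085 ]
 [ 0.4596 -0.3477  0.085 ]]
0.1863 -8.760975277719492
0.2699 -98.97300957339716
0.1845 170.21752571929525
0.2666 81.42372846725335
```

Request:
step_arm(
  moves=[-0.436,0.223,0,0,1,-0.436,0.223,0,0,1,-0.436,0.223,0,0,1,-0.436,0.223,0,0,1,-0.436,0.223,0,0,1],
)

```text
clock: 4.45
position: [0.5224, 0.0887, 0.2087]
ee_rot: [0.0, 0.819, 0.573, -0.0]
contact_force: [0.8, 0.9, 0.2]
width: 0.0091
```

Request:
step_arm(
  moves=[-0.436,0.223,0,-0.235,1,-0.436,0.223,0,-0.235,1,-0.436,0.223,0,-0.235,1,-0.436,0.223,0,-0.235,1,-0.436,0.223,0,-0.235,1],
)

```text
clock: 4.95
position: [0.5508, -0.1394, 0.2086]
ee_rot: [-0.0, 0.574, 0.819, 0.0]
contact_force: [0.8, -0.0, -0.4]
width: 0.0092
```

Request:
step_arm(
  moves=[0,0,0,-0.235,1,0,0,0,-0.235,1,0,0,0,-0.235,1,0,0,0,-0.235,1,0,0,0,-0.235,1],
)

```text
clock: 5.45
position: [0.5508, -0.1377, 0.2084]
ee_rot: [-0.0, 0.24, 0.971, 0.0]
contact_force: [0.1, -0.4, -0.7]
width: 0.0089
```

Request:
step_arm(
  moves=[0,0,0,-0.09,1,0,0,0,-0.09,1,0,0,0,-0.09,1],
)

```text
clock: 5.75
position: [0.5508, -0.1376, 0.2085]
ee_rot: [-0.0, 0.104, 0.995, 0.0]
contact_force: [1.0, -0.7, -0.7]
width: 0.0094
```

```bash
python3 - <<'E'
from h import *
rel([.5535,-.152,.21],170.8); print(pose()[2]["qpos"].round(3),pose()[2]["width"])
a=grab("wrist","w2"); print(px(a,[[.5535,-.152,.097]]))
E
```

```text
cur [ 0.5508 -0.1376  0.2085] yaw 168.03 rel [-0.0112 -0.027  -0.0031] twist -0.0154 mm [ -5.6 -13.5  -1.5] deg -2.77 rotvec tilt [-0.0007  0.0002]
[-0.367  0.288  1.581 -0.     1.273 -1.729] 0.009438004285447882
[[264.45493932 225.92527292]]
```

View pics/w2.png

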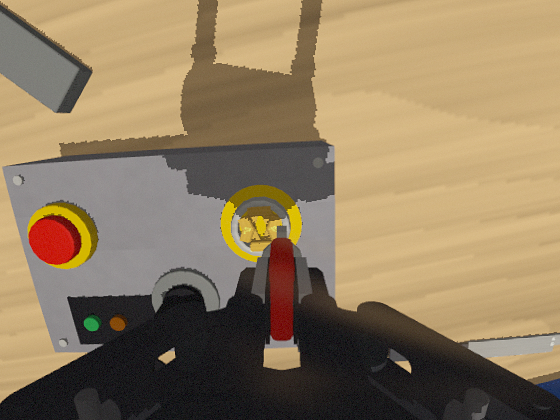

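The lock sits at about (261,224) with the steel ring around the brass. The held red key's head is at (282,290), with its tip just visible near (282,232). I'll fit the rings and take a close crop.

```bash
python3 - <<'E'
from h import *
a=load("w2"); f=a["frame"]
H,S,V=cv2.split(cv2.cvtColor(f,cv2.COLOR_BGR2HSV))
y=((H>20)&(H<32)&(S>200)).astype(np.uint8); y[:, :210]=0
c,l,st,ce=cv2.connectedComponentsWithStats(y)
o=[(st[i],ce[i].round(1)) for i in range(1,c) if st[i,4]>60]; print(o)
# grey ring radial profile: print HSV along row 224 and col 261
print([(x,H[224,x],S[224,x],V[224,x]) for x in range(216,306,2)])
print([(x,H[x,261],S[x,261],V[x,261]) for x in range(180,268,2)])
cv2.imwrite("pics/crop2.png",cv2.resize(f[175:345,205:325],(560,793) if 0 else (423,600),interpolation=cv2.INTER_CUBIC))
E
```

```text
[(array([ 221,  185,   81,   77, 1710], dtype=int32), array([258.7, 213.7])), (array([255, 216,  11,  22, 157], dtype=int32), array([260.3, 225.9]))]
[(216, np.uint8(171), np.uint8(12), np.uint8(151)), (218, np.uint8(168), np.uint8(9), np.uint8(149)), (220, np.uint8(21), np.uint8(71), np.uint8(172)), (222, np.uint8(26), np.uint8(255), np.uint8(217)), (224, np.uint8(26), np.uint8(251), np.uint8(217)), (226, np.uint8(26), np.uint8(255), np.uint8(215)), (228, np.uint8(26), np.uint8(255), np.uint8(214)), (230, np.uint8(24), np.uint8(190), np.uint8(216)), (232, np.uint8(18), np.uint8(15), np.uint8(171)), (234, np.uint8(21), np.uint8(14), np.uint8(181)), (236, np.uint8(23), np.uint8(17), np.uint8(181)), (238, np.uint8(20), np.uint8(58), np.uint8(101)), (240, np.uint8(22), np.uint8(165), np.uint8(210)), (242, np.uint8(22), np.uint8(164), np.uint8(210)), (244, np.uint8(22), np.uint8(166), np.uint8(212)), (246, np.uint8(22), np.uint8(166), np.uint8(206)), (248, np.uint8(22), np.uint8(165), np.uint8(210)), (250, np.uint8(22), np.uint8(168), np.uint8(196)), (252, np.uint8(20), np.uint8(163), np
[... 2851 characters left out ...]
, (240, np.uint8(20), np.uint8(159), np.uint8(98)), (242, np.uint8(22), np.uint8(169), np.uint8(172)), (244, np.uint8(22), np.uint8(174), np.uint8(210)), (246, np.uint8(22), np.uint8(168), np.uint8(209)), (248, np.uint8(22), np.uint8(169), np.uint8(213)), (250, np.uint8(22), np.uint8(173), np.uint8(212)), (252, np.uint8(19), np.uint8(11), np.uint8(191)), (254, np.uint8(23), np.uint8(13), np.uint8(178)), (256, np.uint8(23), np.uint8(84), np.uint8(163)), (258, np.uint8(30), np.uint8(6), np.uint8(86)), (260, np.uint8(19), np.uint8(23), np.uint8(88)), (262, np.uint8(10), np.uint8(18), np.uint8(87)), (264, np.uint8(20), np.uint8(19), np.uint8(81)), (266, np.uint8(13), np.uint8(25), np.uint8(91))]
```

View pics/crop2.png

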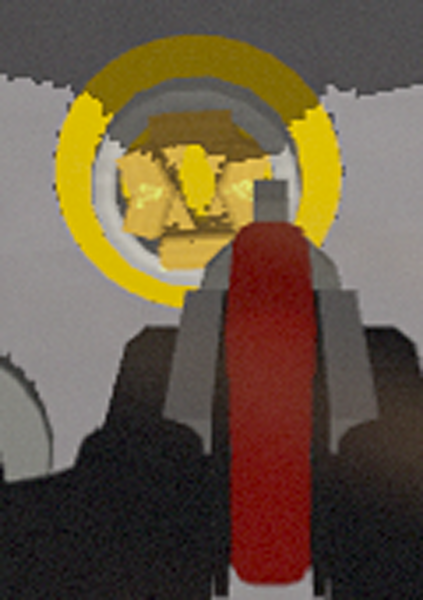

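The crop shows the bit's front edge at columns 277–286 with its bottom edge at row 226. The steel ring spans columns 231–290 and rows 197–256. I'll fit the ring circle on the z=97 mm plane and check the bit position in the same image.

```bash
cat >> h.py <<'E'
def ringfit(a,c0,z=.097,r0=(20,34),lim=None,angs=None):
    # boundary steel(S<120)->yellow(S>150,H~25) outward, subpixel-ish, circle fit on plane z
    f=cv2.cvtColor(a["frame"],cv2.COLOR_BGR2HSV).astype(float); P=[]
    for t in np.radians(np.arange(0,360,4) if angs is None else angs):
        rr=np.arange(r0[0],r0[1],.25); xs=c0[0]+rr*np.cos(t); ys=c0[1]+rr*np.sin(t)
        s=cv2.remap(f[:,:,1].astype(np.float32),xs.astype(np.float32)[None],ys.astype(np.float32)[None],1)[0]
        w=np.where((s[:-1]<130)&(s[1:]>=130))[0]
        if len(w) and s[w[-1]+3 if w[-1]+3<len(s) else -1]>180: P.append((xs[w[-1]],ys[w[-1]]))
    W=onz(a,P,z)[:,:2]
    for _ in range(4):
        A=np.c_[2*W,np.ones(len(W))]; s=np.linalg.lstsq(A,(W**2).sum(1),rcond=None)[0]; r=np.sqrt(s[2]+s[0]**2+s[1]**2)
        e=np.linalg.norm(W-s[:2],axis=1)-r; W=W[abs(e)<max(2*e.std(),.0004)]
    return s[:2],r,len(W),e.std()
E
python3 - <<'E'
from h import *
a=load("w2"); print(ringfit(a,(260.5,226.5)))
c,r,n,e=ringfit(a,(260.5,226.5),angs=range(130,400,4) if 0 else list(range(-180,20,4))+list(range(110,180,4))); print(c,r,n,e)
p,Rm,s=pose()
# head lateral: predicted tip corners
for off in([.009,-.003,.059],[.009,.003,.059],[.018,-.005,-.016],[.018,.005,-.016]): print(off,px(a,[p+Rm@np.array(off)]))
E
```

```text
(array([ 0.5535002 , -0.15537928]), np.float64(0.02369757396740133), 72, np.float64(0.0004986299051812435))
[ 0.55341629 -0.15537027] 0.023654095464050718 68 0.000489247639826905
[0.009, -0.003, 0.059] [[277.17218067 229.36787383]]
[0.009, 0.003, 0.059] [[287.0402337  229.39085822]]
[0.018, -0.005, -0.016] [[269.44570546 269.01345495]]
[0.018, 0.005, -0.016] [[295.79095357 269.07114983]]
```

```bash
python3 - <<'E'
from h import *
from scipy.optimize import least_squares
a=load("w2"); f=a["frame"].astype(int)
print([(r,*f[r,281]) for r in list(range(222,244))+list(range(334,346))])
p,Rm,s=pose()
def rows(q,x,z): return np.array([px(a,[p+Rm@np.array(o)])[0,1] for o in([x+.009,0,z+.059],[x+.018,0,z+.016],[x-.018,0,z-.016])])
print(rows(0,0,0),rows(0,.002,0),rows(0,0,.002))
E
```

```text
[(222, np.int64(70), np.int64(186), np.int64(215)), (223, np.int64(49), np.int64(187), np.int64(214)), (224, np.int64(40), np.int64(192), np.int64(222)), (225, np.int64(41), np.int64(167), np.int64(195)), (226, np.int64(81), np.int64(88), np.int64(91)), (227, np.int64(90), np.int64(92), np.int64(94)), (228, np.int64(83), np.int64(88), np.int64(95)), (229, np.int64(82), np.int64(89), np.int64(93)), (230, np.int64(82), np.int64(85), np.int64(90)), (231, np.int64(82), np.int64(90), np.int64(93)), (232, np.int64(89), np.int64(96), np.int64(100)), (233, np.int64(88), np.int64(98), np.int64(103)), (234, np.int64(89), np.int64(99), np.int64(103)), (235, np.int64(91), np.int64(101), np.int64(105)), (236, np.int64(94), np.int64(104), np.int64(106)), (237, np.int64(77), np.int64(89), np.int64(108)), (238, np.int64(26), np.int64(38), np.int64(108)), (239, np.int64(29), np.int64(45), np.int64(110)), (240, np.int64(33), np.int64(46), np.int64(111)), (241, np.int64(24), np.int64(42), np.int64(109)), (242, np.int64(28), np.int64(42), np.int64(108)), (243, np.int64(27), np.int64(39), np.int64(108)), (334, np.int64(25), np.int64(26), np.int64(118)), (335, np.int64(24), np.int64(28), np.int64(121)), (336, np.int64(2), np.int64(19), np.int64(117)), (337, np.int64(14), np.int64(18), np.int64(117)), (338, np.int64(5), np.int64(0), np.int64(113)), (339, np.int64(13), np.int64(14), np.int64(115)), (340, np.int64(62), np.int64(63), np.int64(117)), (341, np.int64(127), np.int64(126), np.int64(140)), (342, np.int64(142), np.int64(143), np.int64(144)), (343, np.int64(143), np.int64(143), np.int64(146)), (344, np.int64(140), np.int64(140), np.int64(145)), (345, np.int64(139), np.int64(137), np.int64(142))]
[229.37957238 239.91239959 348.13103773] [226.24643641 235.92555184 344.1152287 ] [228.3540725  238.4700124  345.01517848]
```

```bash
python3 - <<'E'
from h import *
rel([.5556,-.1558,.164],170.8)
E
```

```text
cur [ 0.5509 -0.1376  0.2085] yaw 167.9 rel [-0.0169 -0.0336  0.089 ] twist -0.0161 mm [ -8.4 -16.8  44.5] deg -2.9 rotvec tilt [-0.0006  0.0001]
```

Request:
step_arm(
  moves=[-0.017,-0.034,0,-0.016,1,-0.017,-0.034,0.05,-0.016,1,-0.017,-0.034,0.089,-0.016,1,-0.017,-0.034,0.089,-0.016,1],
)

```text
clock: 6.2
position: [0.5539, -0.1554, 0.1615]
ee_rot: [-0.003, 0.08, 0.997, 0.001]
contact_force: [-0.6, 0.4, 0.1]
width: 0.0091
```

```bash
python3 - <<'E'
from h import *
rel([.5556,-.1558,.164],170.8)
a=grab("wrist","w3"); f=a["frame"]; p,Rm,s=pose()
c=px(a,[[.5534,-.1554,.097]])[0]; print(c)
print(ringfit(a,c,r0=(24,48),angs=list(range(-180,0,4))+list(range(0,360,4))))
for off in([.0112,-.003,.059],[.0112,.003,.059]): print(off,px(a,[p+Rm@np.array(off)]))
x0,y0=int(c[0])-60,int(c[1])-60
print(x0,y0); cv2.imwrite("pics/crop3.png",cv2.resize(f[y0:y0+110,x0:x0+120],(655,600),interpolation=cv2.INTER_CUBIC))
E
```

```text
cur [ 0.5539 -0.1554  0.1615] yaw 170.79 rel [-0.0035 -0.0002 -0.005 ] twist -0.0001 mm [-1.8 -0.1 -2.5] deg -0.01 rotvec tilt [-0.006   0.0024]
[281.70212401 239.98663651]
(array([ 0.55284405, -0.15567209]), np.float64(0.023391387714530226), 110, np.float64(0.00038777545207833715))
[0.0112, -0.003, 0.059] [[276.66782959 228.69869197]]
[0.0112, 0.003, 0.059] [[286.62234002 228.69183199]]
221 179
```

View pics/crop3.png

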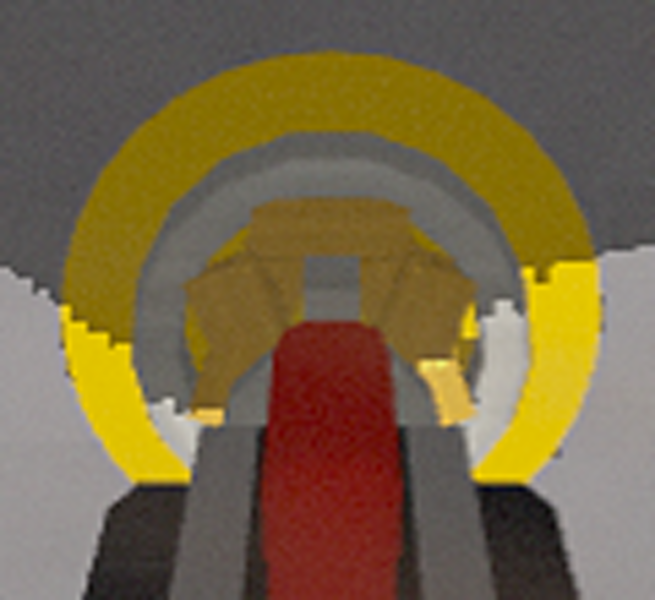

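Laterally the bit (crop columns 303–361) is centred in the ring (132–530). The ring's outer wall is visible on the camera side, which biases the fit along x. So I'll use the keyhole's own end edges instead: the w2 rows for front and rear, and the w3 front edge at crop row 255.

```bash
python3 - <<'E'
from h import *
p,Rm,s=pose(); u=Rm[:2,0]; v=Rm[:2,1]; ref=np.array([.5534,-.1554])
a=load("w2")
A=onz(a,[[260.5,215.0],[260.5,241.5],[260.5,205.7],[260.5,251.3],[260.5,256.5],[238.3,227],[281.5,227]],.097)[:,:2]-ref
print("w2 along",(A@u*1e3).round(2),"lat",(A@v*1e3).round(2))
b=load("w3"); 
print(b["frame"][205:240,262].sum(1).tolist(), b["frame"][205:232,273].sum(1).tolist())
B=onz(b,[[281.8,225.7],[281.8,215.1],[281.8,208]],.097)[:,:2]-ref
print("w3 along",(B@u*1e3).round(2),"lat",(B@v*1e3).round(2))
t=onz(b,[[276.5,225.7],[287.1,225.7]],p[2]-.059)[:,:2]-ref; print("bit front",(t@u*1e3).round(2),(t@v*1e3).round(2)); print((p[:2]-ref)@u*1e3)
E
```

```text
w2 along [  9.38 -12.24  16.73 -20.52 -24.97   0.55  -1.07] lat [  0.89  -0.55   1.38  -1.11  -1.41 -17.    16.53]
[271, 243, 261, 264, 264, 276, 266, 285, 323, 321, 318, 317, 324, 311, 305, 300, 302, 300, 277, 263, 255, 214, 218, 258, 253, 252, 251, 257, 263, 256, 271, 269, 267, 264, 255] [263, 274, 272, 298, 346, 335, 327, 324, 317, 304, 284, 262, 241, 257, 253, 263, 253, 251, 246, 256, 252, 235, 251, 249, 257, 262, 266]
w3 along [ 9.46 16.32 20.85] lat [0.06 0.06 0.06]
bit front [11.68 11.67] [-3.14  3.23]
-1.5967025079515162
```

Request:
step_arm(
  moves=[-0.006,0,0,0,1,-0.006,0,0,0,1,-0.006,0,0,0,1,-0.006,0,0,0,1],
)

```text
clock: 6.65
position: [0.5592, -0.1566, 0.165]
ee_rot: [0.001, 0.079, 0.997, -0.0]
contact_force: [0.2, -0.9, -1.2]
width: 0.0088
```

```bash
python3 - <<'E'
from h import *
for i in range(1):
    rel([.5556,-.1558,.164],170.8)
b=grab("wrist","w4"); p,Rm,s=pose(); print(p.round(4),Rm[:2,2].round(4),s["qd"].round(3))
f=b["frame"]; print(f[200:246,281].tolist()); print(f[200:240,272].sum(1).tolist())
c=px(b,[[.5549,-.1556,.097]])[0]; print(c)
cv2.imwrite("pics/crop4.png",cv2.resize(f[180:270,225:340],(767,600),interpolation=cv2.INTER_CUBIC))
E
```

```text
cur [ 0.5592 -0.1566  0.165 ] yaw 170.93 rel [0.0075 0.0005 0.0021] twist 0.0007 mm [3.7 0.2 1. ] deg 0.13 rotvec tilt [ 0.0012 -0.0006]
[ 0.5591 -0.1566  0.1649] [ 0.0009 -0.0005] [-0.001  0.004  0.005  0.002 -0.001 -0.   ]
[[108, 111, 116], [107, 109, 110], [102, 106, 109], [102, 106, 107], [72, 99, 110], [33, 97, 123], [39, 95, 123], [38, 94, 122], [41, 100, 125], [42, 99, 126], [45, 103, 128], [39, 96, 121], [37, 93, 123], [38, 96, 121], [42, 98, 123], [36, 89, 114], [16, 103, 125], [0, 116, 140], [11, 113, 136], [7, 114, 137], [8, 112, 136], [2, 114, 137], [0, 111, 135], [4, 113, 138], [0, 111, 138], [33, 109, 128], [93, 94, 100], [93, 96, 97], [91, 92, 95], [91, 98, 100], [85, 91, 97], [88, 94, 93], [94, 98, 105], [94, 101, 103], [94, 106, 108], [98, 106, 108], [101, 108, 111], [82, 88, 108], [28, 36, 113], [33, 39, 114], [31, 41, 115], [13, 30, 112], [20, 35, 112], [27, 37, 113], [25, 33, 112], [18, 25, 112]]
[326, 324, 326, 327, 297, 263, 248, 255, 272, 253, 263, 247, 253, 258, 256, 252, 234, 256, 267, 259, 232, 235, 221, 234, 232, 232, 240, 256, 246, 272, 272, 258, 266, 267, 269, 257, 265, 229, 252, 244]
[282.46949849 231.458589  ]
```

View pics/crop4.png

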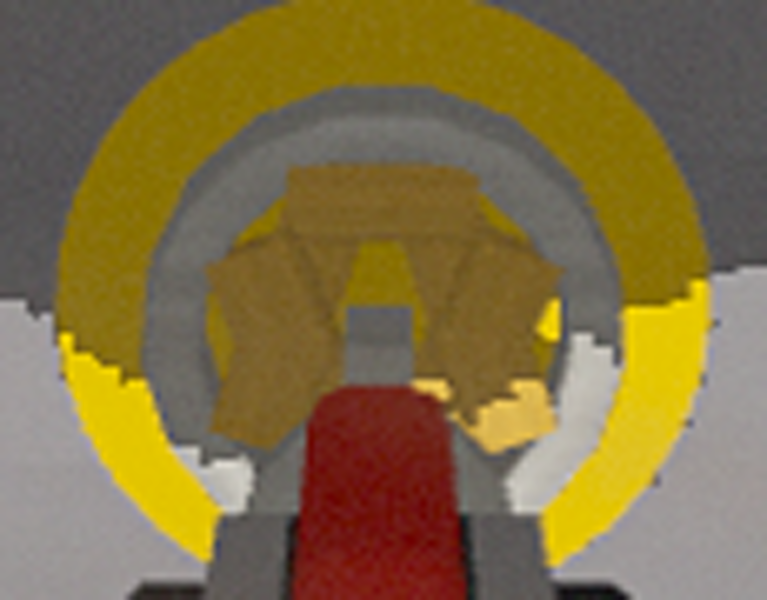

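The arm is settled now. The keyhole's front edge is at row 215.7 and the bit's front bottom edge at row 225.5. The bit is well centred laterally (crop 347–413, with the waist between the side plates at about 345–415).

```bash
python3 - <<'E'
from h import *
p,Rm,s=pose()
for n,pts,in(("w4",[[281.8,215.7],[281.8,204.3]]),("w2",[[260.5,215.],[260.5,241.5],[260.5,205.7],[260.5,251.3]])):
    b=load(n); 
    P=onz(b,pts,.097); print(n,((P-p)@Rm*1e3).round(2)[:,:2])
b=load("w4")
for dz in(.057,.059,.061): print(((onz(b,[[276.9,225.5],[287.0,225.5]],p[2]-dz)-p)@Rm*1e3).round(2))
E
```

```text
w4 [[14.85 -0.08]
 [22.24 -0.08]]
w2 [[ 15.27   1.22]
 [ -6.35  -0.26]
 [ 22.62   1.72]
 [-14.62  -0.83]]
[[11.84 -3.03 56.99]
 [11.84  3.03 56.99]]
[[11.2  -3.06 58.99]
 [11.2   3.07 58.99]]
[[10.56 -3.09 60.99]
 [10.57  3.1  60.99]]
```

Request:
step_arm(
  moves=[0.004,0,0,0,1,0.004,0,0.01,0,1,0.004,0,0.016,0,1,0.004,0,0.016,0,1],
)

```text
clock: 7.1
position: [0.5564, -0.1561, 0.1555]
ee_rot: [-0.001, 0.079, 0.997, 0.0]
contact_force: [1.0, -0.1, -0.4]
width: 0.0089
```

Request:
step_arm(
  moves=[0,0,0.002,0,1,0,0,0.004,0,1,0,0,0.004,0,1],
)

```text
clock: 7.4
position: [0.5569, -0.1563, 0.1542]
ee_rot: [-0.0, 0.079, 0.997, -0.0]
contact_force: [0.2, -0.7, -0.3]
width: 0.0094
```

Request:
step_arm(
  moves=[0,0,0.002,0,1,0,0,0.004,0,1,0,0,0.004,0,1],
)

```text
clock: 7.7
position: [0.5568, -0.1562, 0.1522]
ee_rot: [-0.0, 0.079, 0.997, 0.0]
contact_force: [-0.5, -1.1, -0.6]
width: 0.009
```

Request:
step_arm(
  moves=[0,0,0.002,0,1,0,0,0.003,0,1,0,0,0.003,0,1],
)

```text
clock: 8.0
position: [0.5569, -0.1562, 0.1507]
ee_rot: [-0.0, 0.079, 0.997, -0.0]
contact_force: [0.5, 0.1, 0.3]
width: 0.0092
```

Request:
step_arm(
  moves=[0,0,0.002,0,1,0,0,0.002,0,1],
)

```text
clock: 8.2
position: [0.5571, -0.1563, 0.1501]
ee_rot: [0.0, 0.079, 0.997, -0.0]
contact_force: [-0.2, -0.0, 1.9]
width: 0.0089
```

Request:
step_arm(
  moves=[0,0,0.002,0,1,0,0,0.002,0,1],
)

```text
clock: 8.4
position: [0.5572, -0.1564, 0.1497]
ee_rot: [0.001, 0.079, 0.997, -0.0]
contact_force: [-0.5, 0.4, 4.5]
width: 0.0093
```

Request:
step_arm(
  moves=[0,0,0,0.03,1,0,0,0,0.06,1,0,0,0,0.09,1,0,0,0,0.115,1,0,0,0,0.115,1],
)

```text
clock: 8.9
position: [0.5579, -0.1568, 0.1502]
ee_rot: [0.002, 0.257, 0.966, -0.0]
contact_force: [-0.7, 0.1, 5.3]
width: 0.0092
```

Request:
step_arm(
  moves=[0,0,0.002,0,1,0,0,0.002,0,1],
)

```text
clock: 9.1
position: [0.558, -0.1568, 0.1501]
ee_rot: [0.002, 0.257, 0.966, -0.0]
contact_force: [-1.4, -0.5, 11.2]
width: 0.0091
```

Request:
step_arm(
  moves=[0,0,-0.003,-0.04,1,0,0.0004,-0.003,-0.085,1,0.0003,0.0007,-0.003,-0.13,1,0.0005,0.001,-0.003,-0.18,1,0.0007,0.0012,-0.002,-0.225,1],
)

```text
clock: 9.6
position: [0.557, -0.1557, 0.1488]
ee_rot: [0.0, -0.097, 0.995, -0.0]
contact_force: [-0.4, -0.9, -0.7]
width: 0.009
```

Request:
step_arm(
  moves=[0,0,0.001,0,1,0,0,0.002,0,1],
)

```text
clock: 9.8
position: [0.5568, -0.1555, 0.1476]
ee_rot: [-0.0, -0.092, 0.996, 0.0]
contact_force: [0.0, -0.0, -0.1]
width: 0.0091
```

It passed the first wafer at −20°. Next I go down to the second one.

Request:
step_arm(
  moves=[0,0,0.002,0,1,0,0,0.002,0,1],
)

```text
clock: 10.0
position: [0.5568, -0.1556, 0.1465]
ee_rot: [-0.0, -0.093, 0.996, 0.0]
contact_force: [-0.6, 0.3, -0.2]
width: 0.0096
```

Request:
step_arm(
  moves=[0,0,0.002,0,1,0,0,0.003,0,1,0,0,0.003,0,1],
)

```text
clock: 10.3
position: [0.557, -0.1556, 0.1458]
ee_rot: [0.0, -0.093, 0.996, -0.0]
contact_force: [-0.2, 0.9, 2.9]
width: 0.0088
```

Request:
step_arm(
  moves=[0,-0.0006,-0.001,0.045,1,0.0002,-0.0012,-0.001,0.09,1,0.0005,-0.0018,-0.001,0.135,1,0.0007,-0.0022,-0.001,0.18,1,0.0009,-0.0026,0,0.222,1],
)

```text
clock: 10.8
position: [0.557, -0.1566, 0.1455]
ee_rot: [0.0, 0.255, 0.967, 0.0]
contact_force: [0.3, 0.8, 1.8]
width: 0.0093
```

Request:
step_arm(
  moves=[0,0,0.001,0,1,0,0,0.002,0,1],
)

```text
clock: 11.0
position: [0.5569, -0.1566, 0.1443]
ee_rot: [0.0, 0.251, 0.968, 0.0]
contact_force: [0.6, 1.0, 1.1]
width: 0.0092
```

Request:
step_arm(
  moves=[0,0,0.002,0,1,0,0,0.004,0,1,0,0,0.004,0,1],
)

```text
clock: 11.3
position: [0.5568, -0.1566, 0.142]
ee_rot: [-0.0, 0.252, 0.968, 0.0]
contact_force: [1.0, 1.6, -0.7]
width: 0.009
```

Request:
step_arm(
  moves=[0,0,0.002,0,1,0,0,0.004,0,1,0,0,0.004,0,1],
)

```text
clock: 11.6
position: [0.5567, -0.1567, 0.1401]
ee_rot: [-0.0, 0.252, 0.968, 0.0]
contact_force: [1.4, 3.0, -0.2]
width: 0.0094
```

Request:
step_arm(
  moves=[0,0.0004,0.001,-0.03,1,0.0001,0.0008,0.001,-0.06,1,0.0002,0.0012,0.001,-0.09,1,0.0002,0.0014,0.001,-0.112,1,0.0002,0.0014,0.001,-0.112,1],
)

```text
clock: 12.1
position: [0.5567, -0.156, 0.1395]
ee_rot: [-0.0, 0.079, 0.997, 0.0]
contact_force: [1.0, 2.1, 0.2]
width: 0.0093
```

Request:
step_arm(
  moves=[0,0,0.002,0,1,0,0,0.003,0,1,0,0,0.003,0,1],
)

```text
clock: 12.4
position: [0.557, -0.1562, 0.1383]
ee_rot: [0.0, 0.079, 0.997, 0.0]
contact_force: [0.8, 2.9, 0.5]
width: 0.0093
```

Request:
step_arm(
  moves=[0,0,0.002,0,1,0,0,0.004,0,1,0,0,0.004,0,1],
)

```text
clock: 12.7
position: [0.5572, -0.1563, 0.1362]
ee_rot: [0.0, 0.079, 0.997, -0.0]
contact_force: [0.6, 2.7, 1.2]
width: 0.0094
```

Request:
step_arm(
  moves=[0,0,0.001,0,1,0,0,0.002,0,1],
)

```text
clock: 12.9
position: [0.5572, -0.1563, 0.1354]
ee_rot: [0.0, 0.079, 0.997, -0.0]
contact_force: [1.6, 1.5, 1.4]
width: 0.009
```

In the core slot at about 20 mm depth. Continuing home.

Request:
step_arm(
  moves=[0,0,0.003,0,1,0,0,0.006,0,1,0,0,0.008,0,1,0,0,0.008,0,1],
)

```text
clock: 13.3
position: [0.5565, -0.1568, 0.1308]
ee_rot: [-0.001, 0.079, 0.997, -0.001]
contact_force: [-0.0, 0.4, -0.7]
width: 0.0093
```

Request:
step_arm(
  moves=[0,0,0.003,0,1,0,0,0.005,0,1,0,0,0.005,0,1],
)

```text
clock: 13.6
position: [0.5566, -0.1566, 0.1285]
ee_rot: [-0.0, 0.079, 0.997, -0.0]
contact_force: [-0.8, -0.4, -0.6]
width: 0.0091
```

Request:
step_arm(
  moves=[0,0,0.002,0,1,0,0,0.003,0,1,0,0,0.003,0,1],
)

```text
clock: 13.9
position: [0.5569, -0.1563, 0.1272]
ee_rot: [-0.0, 0.079, 0.997, -0.0]
contact_force: [0.2, -0.2, -0.2]
width: 0.0094
```

Request:
step_arm(
  moves=[0,0,0.002,0,1,0,0,0.002,0,1,0,0,0.002,0,1],
)

```text
clock: 14.2
position: [0.5571, -0.1564, 0.1269]
ee_rot: [0.0, 0.079, 0.997, -0.0]
contact_force: [-1.3, 0.2, 4.8]
width: 0.0092
```

The key is seated at TCP z 0.127 (home was predicted at 0.1267) with about 5 N of push. Now I turn it clockwise, orbiting the TCP about the key's axis.

Request:
step_arm(
  moves=[0,-0.0005,0,0.04,1,0.0001,-0.001,0,0.08,1,0.0003,-0.0015,0,0.12,1,0.0005,-0.0019,0,0.16,1,0.0008,-0.0024,0,0.2,1],
  force=70,
)

```text
clock: 14.7
position: [0.5571, -0.157, 0.1269]
ee_rot: [0.001, 0.386, 0.923, 0.001]
contact_force: [0.1, 2.1, 4.3]
width: 0.0089
```

Request:
step_arm(
  moves=[0,-0.0005,0,0.04,1,0.0001,-0.001,0,0.08,1,0.0003,-0.0015,0,0.12,1,0.0005,-0.0019,0,0.16,1,0.0008,-0.0024,0,0.2,1],
)

```text
clock: 15.2
position: [0.5562, -0.1575, 0.1269]
ee_rot: [0.001, 0.652, 0.758, 0.001]
contact_force: [0.9, 0.9, 4.3]
width: 0.0088
```

```bash
python3 - <<'E'
from h import *
p,Rm,s=pose(); print(p,np.degrees(np.arctan2(Rm[1,0],Rm[0,0])),s["moment"],s["contact_force"],Rm[:2,2],s["qpos"].round(2))
E
```

```text
[ 0.55621083 -0.15745702  0.126943  ] 98.63842585091878 [ 0.434083   -0.11079548  0.10933103] [0.9401622  0.90194105 4.34529638] [0.00236834 0.00059908] [-0.4   0.37  1.68  0.    1.09 -0.55]
```

Request:
step_arm(
  moves=[0,-0.0005,0,0.04,1,0.0001,-0.001,0,0.08,1,0.0003,-0.0016,0,0.12,1,0.0003,-0.0016,0,0.128,1,0.0003,-0.0016,0,0.128,1],
)

```text
clock: 15.7
position: [0.5555, -0.1574, 0.1269]
ee_rot: [0.001, 0.788, 0.616, 0.001]
contact_force: [2.7, 3.2, 4.9]
width: 0.0088
```

Request:
step_arm(
  moves=[0,0,0,0,1,0,0,0,0,1,0,0,0,0,1],
)

```text
clock: 16.0
position: [0.5555, -0.1575, 0.1269]
ee_rot: [0.001, 0.788, 0.616, 0.001]
contact_force: [2.7, 3.1, 6.1]
width: 0.0087
```

```bash
python3 - <<'E'
from h import *
p,Rm,s=pose(); print(p,np.degrees(np.arctan2(Rm[1,0],Rm[0,0])),s["moment"],s["contact_force"],Rm[:2,2])
a=grab("wrist","w5"); cv2.imwrite("pics/crop5.png",cv2.resize(a["frame"][150:370,180:400],(600,600)))
f=get_image("top")["frame"]; b=load("t0")["frame"]; m=(cv2.absdiff(f,b).max(2)>60); print([(n,m[y0:y1,x0:x1].sum()) for n,(x0,x1,y0,y1) in dict(knife=(220,292,130,152),scales=(108,150,215,255),jar=(142,166,165,186),blue=(186,205,222,238)).items()])
E
```

```text
[ 0.55551461 -0.15748714  0.1269267 ] 75.98367957029988 [ 0.62170754 -0.42401444  0.10858773] [2.67390712 3.14465812 6.0658495 ] [0.00253537 0.00061168]
[('knife', np.int64(0)), ('scales', np.int64(0)), ('jar', np.int64(0)), ('blue', np.int64(0))]
```

View pics/crop5.png

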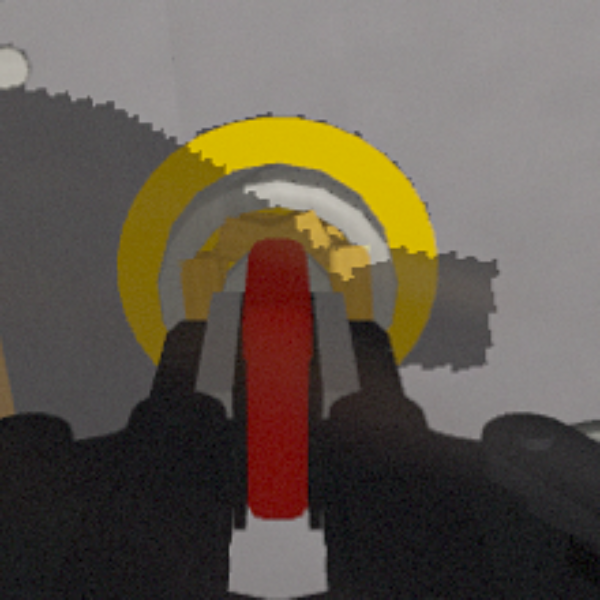

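The crop shows the red head straight between the pads (crop column 277) and the shoulder down on the brass face. The tool is turned 94.8° from the keyhole's x, and the moment about z is 0.109 N m, in line with the spring at a quarter turn. Handing in.

```bash
python3 - <<'E'
from rig import job; print(job.sign_off())
E
```

```text
the job is handed in; nothing more can be done
None
```

The red key is fully home in the lock, turned clockwise to the jog position, and still gripped and held there. The job was handed in at about 16 s of the 51 s allowed; the hand-in gives no verdict.

- **Insertion:** The first wafer let the key past at −20° (after +20° was blocked) and the second at +20°. I then turned it back to 0° for the core. The push stayed at about 11 N or less in every reading, against the 45 N limit.
- **Seating:** The key came to rest with the tool (TCP) at 0.127 m, where I had predicted 0.1267 m for fully home. The push on it was about 5–6 N.
- **Turn:** The tool is turned about 95° from the keyhole. After the 6° of play, that puts the switch near 89° (1.55 rad), past the 80° needed. The switch angle is not measured directly. The 0.109 N m I read about the vertical fits the spring at a quarter turn.
- **Rest of the bench:** Comparing the top camera with the start showed no change at the blue key, knife blank, handle scales or jar. I did not compare the hex key, wrench, whetstone, emergency stop or speed knob at the end; the arm was never commanded near them.
- **Disagreements:** Fitting a circle to the lock's steel ring was off by about 1.4 mm because its side wall was in view, so I used the keyhole's own edges instead. One picture taken while the arm was still moving also disagreed, so I took it again once the arm had settled.

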